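Book in a data logger: set it on the slope stand and hold the scanner on its label

ROBOT

A 6-joint arm with a two-finger parallel gripper is mounted at the origin on the work surface. World frame = base frame: x ahead of the robot, y to its left, z up, the work surface at z = 0. Lengths are in mm, angles in rad, forces in N, time in s.
With the tool pointing down it reaches from about 275 to 850 mm from the base axis. Payload 5.2 kg.
Tool frame: the origin (TCP) lies at the very end of the fingers, on their centre line; the grasp point (between the pads) lies 19 mm behind it (grip_point_offset is the distance from the TCP to the grasp point, in mm); z points along the fingers, y is the direction in which the jaws open and shut (so a half turn about z gives the same grasp; the last joint's range is limited). The gripper opens to 85 mm and grips with 20 to 120 N. Pads are 22 mm wide; open, the fingers measure 114 mm over their backs; the gripper's body (76 mm by 85 mm) begins 54 mm behind the grasp point. The pads swing forward as they close: fully open they stand 13 mm farther back than shut.
Start: joints at [1.119, 0.259, 1.535, -0, 1.348, -0.203], TCP at [135.41, 533.075, 210.01] pointing down, gripper open.
Joint ranges: [-3.14, 3.14], [-0.91, 2.08], [0.19, 2.58], [-1.22, 4.36], [0.22, 2.71], [-3.12, 3.12]. Speed limits (rad/s): [2.57, 2.57, 3.14, 3.14, 3.14, 3.14].

INTERFACE

Orientations are given as a unit quaternion [x, y, z, w].
In Python, from plant import read_state, snapshot, close_job, boxes_of, outline_of, grip_point_offset gives the robot as it stands.
- The arm moves only by the tool move_arm, never from a script. Its argument "steps" is a list of rows, each an object of numbers: "jaw": the finger opening in cm, from 0 to 8.54; "dx", "dy", "dz": the shift along the world's x, y, z in cm; "wx", "wy", "wz": the turn, a rotation vector about the world's x, y, z in rad. A call has 1 to 10 rows; each row is the pose to reach, as a shift and turn from the pose commanded when the call began; what a row does not reach only later rows make up. A row lasts 1/8 s, in which the tool goes at most 62.5 mm and 10.7 degrees, less where a joint would pass 70% of its speed; a pose out of reach is approached as far as the arm can. A call with a gripper value outside its range is refused whole. The fingers move at their own pace and stop on an object; the grip force is fixed at half the most. Time passes only in rows, so rows that repeat a pose let the fingers close. It gives the time, the measured TCP pose, the force and the opening at its end, in the units of the state.
- read_state(): the state, without advancing time (a new reading comes with each control period).
- snapshot(name): name is "side" or "top" or "wrist"; returns a dict with "pixels" (384x512x3 uint8, red, green, blue), "mtx" (3x3 intrinsics, pixels), "k1" (the pictures are not rectified: a ray, as slopes to the right and down, at radius r is drawn at 1 + k1 r^2 times it, then the intrinsics apply), "cam_to_world" (4x4, takes a point from camera to world coordinates); the wrist camera has in their place "T_tool_cam" (4x4, takes a point from camera to tool coordinates, whose origin is the TCP and whose axes are the flange's). Camera axes: x right, y down, z forward; pixel columns grow to the right and rows downward; lengths in mm; the calibration is good to about 2 mm. A picture is of the moment at which its call begins: read the wrist's pose just before it. There is no depth.
- close_job(): hands the job in, once; it reports no verdict.
Trained networks look in the newest picture that a camera, given by its name, has taken for a name from the list of things; names that differ only in an ending like _2 or _b are one class to them, and where a whole thing is asked for, a point or a joint stands for the part that bears it (a point fixed in the world has none). Each returns a list of dicts, best first, with "score" (0 to 1); they miss things now and then, are a little off and sometimes report something else, mostly with a low value. They report only what shows in the picture. A call takes as long as a camera call. They do not tell look-alikes from the thing itself.
- boxes_of(camera, label): "box" ([centre column, centre row, width, height] in pixels, round what is visible of it).
- outline_of(camera, label): "region" (384x512 bool, what is visible of it) and "box" ([centre column, centre row, width, height] in pixels, round what is visible of it).
The state is a dict: "t": time; "joint_pos": joint angles; "qd": joint speeds; "joint_torque": joint torques, N m; "position": TCP position; "orientation": TCP orientation; "force": force on the tool from outside, world axes, zero at the start; "moment": the same for the moment, N m; "gripper_width": opening from 0.0 (shut) to 1.0 (fully open).
Only numpy, scipy, OpenCV 4.12 (cv2) and the standard library are available. Lean on these libraries where they do the work, as an engineer would, in place of code of your own. Each camera call takes 0.05 s, during which the arm holds its last target.

TASK

Book in the data logger: lay it flat and straight on the sloped stand, bar-code label outward and its lower end resting against the stand's lip, set down rather than dropped. Then draw the cordless hand scanner out of its charging cradle, tip it nose-down and hold it in the air looking roughly square at the middle of the label from about 10 cm away; the program finishes while the gripper is still holding the scanner there. The scanner must not touch the logger, and the sensor, jar, white shade and screwdriver stay where they are.

Things in the scene. Friction and masses are not known exactly. Their poses are not given: they have to be found in the camera images.
- logger_center (a point): centre of the data logger, a loose aluminium box with black end plates, 100 long (its x) x 58 wide (its y) x 38 high (its z, up out of the labelled lid), 0.18 to 0.36 kg; it starts lying flat on the bench, lid up. Grip it across its 58 mm width. Its two ends may be used either way round.
- logger_label (a point): middle of the white 58 x 34 mm bar-code label on the logger's lid, 19 mm along z from the logger's centre; same axes as the logger, z straight out of the label
- logger: the same data logger as a body; origin at the centre of its underside, axes as above
- stand: fixed grey sheet-steel stand for the logger, 128 x 50 mm foot; origin on the bench under its middle, x = the level direction its slope faces, z up. The slope falls towards +x at 35 degrees
- slope: the stand's sloping plate, 120 long (x, pointing down the slope) x 50 wide (y, level); origin at the middle of its upper surface, 70 mm above the bench; z straight out of the slope. At its lower end a lip, inner face at x = +60 mm, stands 12 mm out of the surface. A logger resting against the lip has its centre at x = +10, y = 0, z = +19 mm
- cradle: fixed black charging cradle, 125 x 90 mm foot, with an upright socket 67 mm tall (60 x 52 outside); origin on the bench under the middle of the socket, x = the way the stored scanner looks, z up. The scanner's handle stands loose in the socket (2 mm play each side), 47 mm deep, its butt 20 mm above the bench, and comes out straight up
- scanner_center (a point): middle of the cordless pistol-shaped scanner's head, where to grip it: across its 52 mm width (y), flat sides; x = the way it looks, z up in the cradle. The head is 48 mm high and reaches 37 mm behind to 73 mm ahead of this point (last 22 mm: nose hood 58 mm wide). The 40 x 30 mm handle goes straight down from it
- scanner_window (a point): middle of the scanner's dark red window at the front of the nose, 73 mm along x from the middle of the head; same axes, the scanner looks along +x
- scanner_butt (a point): middle of the butt (lower end) of the scanner's handle, 139 mm below the middle of the head along -z
- scanner: the same scanner as a body; origin at the butt of the handle, axes as above; 0.15 to 0.25 kg, centre of mass about 20 mm below and 15 mm ahead of the middle of the head
- pyranometer: bystander: a silver round light sensor with a glass dome, 80 across, 75 high; origin under its centre
- jar: bystander: a clear jar with blue cap, 58 across, 62 high; origin under its centre
- shade: bystander: a white dished sun shade, 150 across, 60 high; origin under its centre
- driver: bystander: a red-handled screwdriver lying on the bench, 180 long (x, tip at +x)
Mind the look-alikes: they are no part of the job. Leave any orange look-alike of the logger alone.

How it is judged (in metres and radians):
On the way, in this order (a step that is already met when the one before it is completed fails the run):
1. the logger lies flat on the slope against its lip and is let go (x of logger_center in the frame of slope between 0 and 0.016 m and y of logger_center in the frame of slope between -0.012 and 0.012 m and z of logger_label in the frame of slope between 0.033 and 0.043 m and angle between the z axis of logger_center and the z axis of slope, either way round below 0.09 rad and angle between the x axis of logger_center and the x axis of slope, either way round below 0.17 rad and contact force between the fingers and logger below 0.1 N and linear speed of logger below 0.03 m/s), for 0.3 s.
2. the scanner is drawn clear of the cradle's socket and carried by the gripper (height (world z) of scanner_butt above 0.075 m and contact force between the fingers and scanner above 1 N and contact force between scanner and cradle below 0.2 N), for 0.1 s.
At the end, for the whole second after the job is handed in: Logger let go on the slope: flat to 5 deg, straight to 10, centred to 12 mm, under 10 mm from the lip. Scanner held still, touching only the fingers, butt over 30 mm up; window 60-160 mm from the label, label middle within 25 mm of its line of sight each way, that line within 25 deg of square (all of step 1 and x of logger_label in the frame of scanner_window between 0.06 and 0.16 m and y of logger_label in the frame of scanner_window between -0.025 and 0.025 m and z of logger_label in the frame of scanner_window between -0.025 and 0.025 m and angle between the x axis of scanner_window and the z axis of logger_label, either way round below 0.44 rad and z of scanner_window in the frame of logger_label above 0.05 m and contact force between the fingers and scanner above 1 N and contact force between scanner and cradle below 0.2 N and contact force between scanner and stand below 0.2 N and contact force between scanner and logger below 0.2 N and height (world z) of scanner_butt above 0.03 m and linear speed of scanner below 0.04 m/s); the arm keeps its last pose, push and grip.
It fails at once if the logger is dropped: it falls or slides faster than 0.5 m/s out of the gripper (contact force between the fingers and logger below 0.1 N and linear speed of logger above 0.5 m/s).
It fails at once if the scanner touches the logger (contact force between scanner and logger above 0.5 N).
It fails at once if the sensor, jar, shade or screwdriver is moved by more than 30 mm (distance of any of pyranometer, jar, shade, driver from where it was at the start of the episode above 0.03 m).
It also fails if it takes over 48 s, if anything falls off the work surface, if the arm or the gripper's body presses on something with over 40 N, if the wrist force passes 120 N, or if a joint passes its speed limit or range.

## Working session

There is one attempt and no reset: what is moved stays moved. The work goes in short steps, Python scripts to look and compute and a tool call to move; the robot and the scene stay as the last step left them, time stands still between calls to the robot, and variables do not carry over. Pictures are saved under pics/ and viewed, and the job is handed in when it is done.

Besides the shell and the picture viewer there is one more tool, called by a JSON object that holds its "name" and its "arguments". move_arm: Moves the arm, as the interface text tells. Its arguments: {"type":"object","properties":{"steps":{"type":"array"}},"required":["steps"]}

```bash
ls; mkdir -p pics
python3 - <<'E'
from plant import *
import cv2
s=read_state();print(s)
for n in ["side","top","wrist"]:
    d=snapshot(n);cv2.imwrite(f"pics/{n}0.png",d["pixels"][...,::-1]);print(n,{k:v for k,v in d.items() if k!="pixels"})
print(grip_point_offset)
E
```

```text
pics
{'t': 0.0, 'joint_pos': array([ 1.11918770e+00,  2.59374004e-01,  1.53613488e+00, -2.16178567e-05,
        1.34800871e+00, -2.02811961e-01]), 'qd': array([ 0.00043134, -0.0014878 , -0.0027049 , -0.00075134,  0.0001908 ,
       -0.0018564 ]), 'joint_torque': array([-7.09518717e-04, -4.46038556e+01, -2.90560180e+01, -5.61210491e-04,
        1.22585447e-02,  2.42888120e-05]), 'position': array([135.15616704, 532.51872662, 209.13727961]), 'orientation': array([ 1.24075300e-01,  9.92272338e-01, -9.14787585e-04, -2.99358799e-04]), 'force': array([ 0.10667633, -0.29143577,  0.12698986]), 'moment': array([-0.00666529, -0.0333798 , -0.03415635]), 'gripper_width': 0.9973204379072904}
side {'mtx': array([[403.02128784,   0.        , 249.94724121],
       [  0.        , 403.02128784, 193.09004862],
       [  0.        ,   0.        ,   1.        ]]), 'k1': -0.02973336285987222, 'cam_to_world': array([[ 6.69762192e-01, -5.74951385e-01,  4.69946286e-01,
         1.18228710e+02],
       [-7.42526863e-01, -5.25795120e-01,  4.14961864e-01,
        -4.08242087e+02],
       [ 8.51256536e-03, -6.26
[... 569 characters left out ...]
.95970317e-01,
         1.38622153e+03],
       [ 0.00000000e+00,  0.00000000e+00,  0.00000000e+00,
         1.00000000e+00]])}
wrist {'mtx': array([[300.39473756,   0.        , 255.85411831],
       [  0.        , 300.39473756, 194.15248098],
       [  0.        ,   0.        ,   1.        ]]), 'k1': -0.029523652357596738, 'T_tool_cam': array([[ 3.25499013e-04, -9.54964651e-01, -2.96719412e-01,
         7.68319998e+01],
       [ 9.99999884e-01,  2.05731050e-04,  4.34865698e-04,
        -7.26159409e-01],
       [-3.54236974e-04, -2.96719519e-01,  9.54964607e-01,
        -1.64092129e+02],
       [ 0.00000000e+00,  0.00000000e+00,  0.00000000e+00,
         1.00000000e+00]])}
18.700000000000003
```

View pics/side0.png

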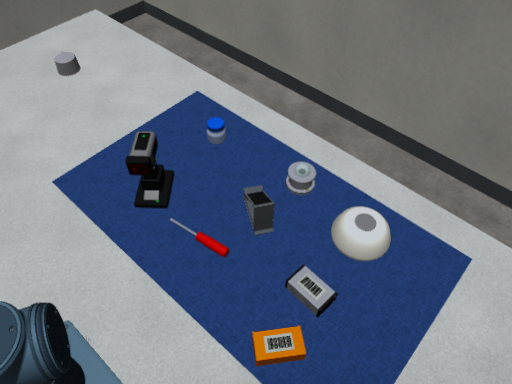

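View pics/top0.png

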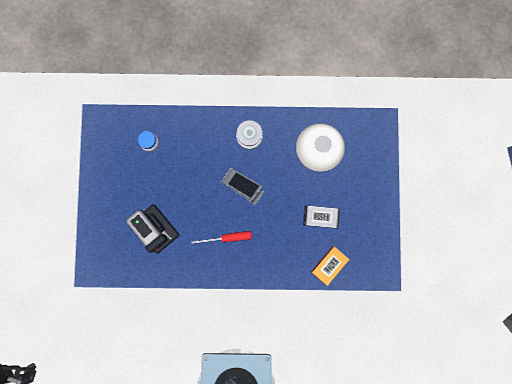

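Run:
```python
from plant import *
for c in ["top","side"]:
  for l in ["logger","stand","cradle","scanner","logger_label","scanner_window","pyranometer","jar","shade","driver","slope"]:
    print(c,l,[(round(float(b["score"]),2),[round(float(x),1) for x in b["box"]]) for b in boxes_of(c,l)][:4])
```

```text
top logger [(0.71, [322.5, 217.8, 37.2, 24.5]), (0.62, [329.4, 264.6, 36.9, 37.1])]
top stand [(0.73, [243.3, 188.8, 45.1, 32.6]), (0.6, [242.5, 182.8, 35.0, 31.5])]
top cradle [(0.85, [163.5, 230.8, 33.4, 48.6])]
top scanner [(0.88, [146.1, 232.2, 41.4, 43.8])]
top logger_label [(0.82, [320.6, 217.6, 42.0, 24.4]), (0.74, [329.7, 265.6, 34.2, 43.4]), (0.24, [236.2, 235.9, 27.4, 10.9])]
top scanner_window [(0.8, [146.8, 232.4, 39.0, 42.4])]
top pyranometer [(0.68, [250.4, 134.6, 30.7, 29.5])]
top jar [(0.85, [148.8, 142.1, 22.7, 20.3])]
top shade [(0.76, [318.6, 146.6, 47.3, 45.1]), (0.39, [244.4, 185.7, 42.5, 34.6])]
top driver [(0.63, [221.6, 237.4, 57.8, 10.5]), (0.26, [320.2, 146.8, 48.2, 43.9])]
top slope [(0.59, [244.2, 183.9, 33.4, 29.6])]
side logger [(0.76, [278.8, 345.2, 52.9, 38.5]), (0.75, [312.6, 291.7, 50.6, 54.4])]
side stand [(0.73, [259.1, 208.3, 32.7, 48.6])]
side cradle [(0.95, [153.6, 187.1, 41.3, 46.4])]
side scanner [(0.67, [141.5, 155.1, 31.0, 45.0])]
side logger_label [(0.89, [278.2, 344.5, 54.6, 40.7]), (0.8, [311.9, 291.5, 56.4, 51.4])]
side scanner_window [(0.66, [143.1, 156.2, 28.6, 47.5])]
side pyranometer []
side jar [(0.68, [214.2, 128.7, 20.7, 27.3]), (0.53, [141.3, 156.3, 29.6, 51.7]), (0.21, [202.4, 242.9, 54.1, 32.5])]
side shade [(0.93, [360.2, 234.3, 59.0, 54.7]), (0.31, [141.9, 155.8, 32.5, 51.5])]
side driver [(0.56, [198.8, 240.2, 59.9, 33.0]), (0.35, [299.7, 179.1, 29.2, 31.1])]
side slope [(0.74, [257.2, 197.3, 30.0, 20.0]), (0.45, [312.7, 290.5, 51.0, 49.0])]
```

Run:
```python
import cv2,numpy as np
t=cv2.imread("pics/top0.png");s=cv2.imread("pics/side0.png")
def c(i,x0,y0,w,h,k): return cv2.resize(i[y0:y0+h,x0:x0+w],None,fx=k,fy=k,interpolation=cv2.INTER_CUBIC)
cv2.imwrite("pics/a.png",np.hstack([c(t,115,190,80,80,5),c(t,280,195,80,80,5)]))
cv2.imwrite("pics/b.png",np.hstack([c(t,203,150,80,80,5),c(s,220,170,80,80,5)]))
cv2.imwrite("pics/c.png",np.hstack([c(s,110,125,80,90,5),c(s,275,250,80,90,5)]))
```

```text
(no output)
```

View pics/a.png

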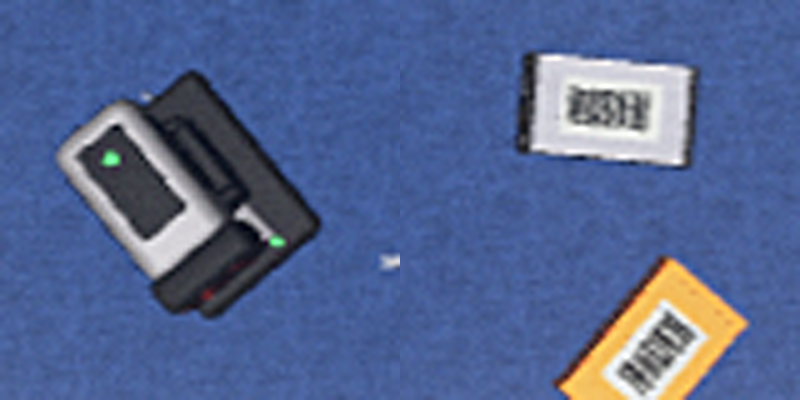

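View pics/b.png

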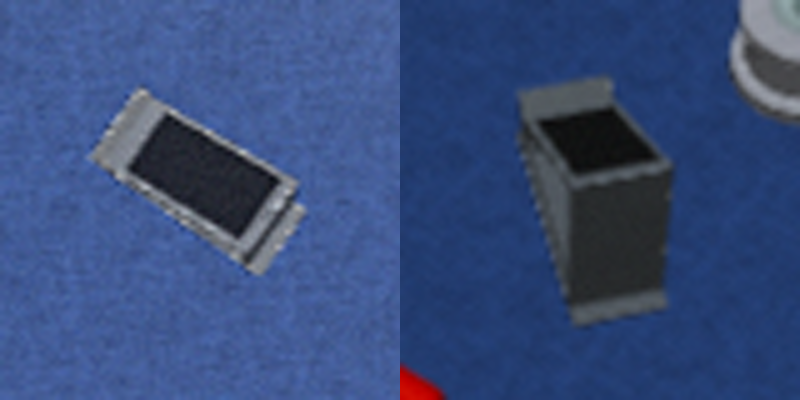

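View pics/c.png

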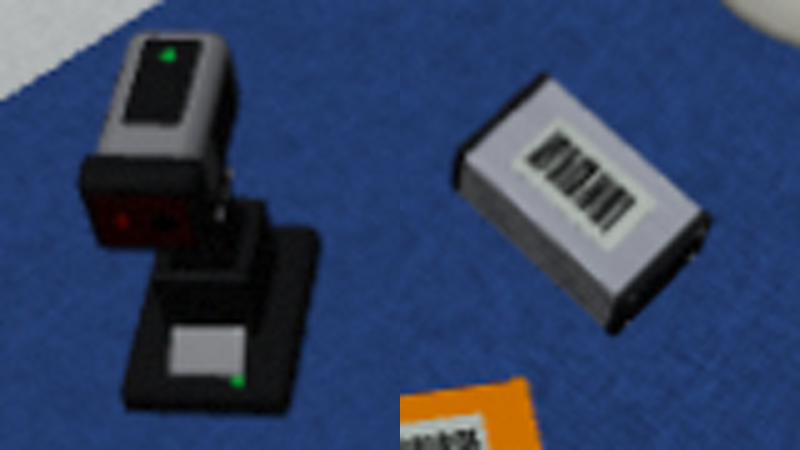

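```bash
cat > h.py <<'E'
import numpy as np,cv2
from scipy.optimize import least_squares
from scipy.spatial.transform import Rotation as R
from plant import *
def cam(d,st=None):
    T=d.get("cam_to_world")
    if T is None:
        W=np.eye(4);W[:3,:3]=R.from_quat(st["orientation"]).as_matrix();W[:3,3]=st["position"];T=W@d["T_tool_cam"]
    return dict(T=T,K=d["mtx"],k1=d["k1"])
def proj(c,P):
    P=np.atleast_2d(P);q=(P-c["T"][:3,3])@c["T"][:3,:3];s=q[:,:2]/q[:,2:]
    s=s*(1+c["k1"]*(s**2).sum(1,keepdims=True));return s*[c["K"][0,0],c["K"][1,1]]+c["K"][:2,2]
def ray(c,uv):
    d=(np.array(uv,float)-c["K"][:2,2])/[c["K"][0,0],c["K"][1,1]];s=d.copy()
    for _ in range(10): s=d/(1+c["k1"]*(s@s))
    v=c["T"][:3,:3]@np.array([s[0],s[1],1]);return c["T"][:3,3],v
def atz(c,uv,z):
    o,v=ray(c,uv);return o+v*(z-o[2])/v[2]
def Rz(a): return R.from_euler('z',a).as_matrix()
def snap(n,name=None):
    st=read_state();d=snapshot(n)
    if name: cv2.imwrite("pics/"+name,d["pixels"][...,::-1])
    return cam(d,st),d["pixels"]
def fit(obs,p0):
    # obs: list of (cam, pts Nx3 local, uv Nx2); pose x,y,yaw on bench
    def f(p):
        r=[]
        for c,L,uv in obs: r.append((proj(c,np.array(L)@Rz(p[2]).T+[p[0],p[1],0])-uv).ravel())
        return np.concatenate(r)
    s=least_squares(f,p0,x_scale=[10,10,.1]);return s.x,np.abs(s.fun).max(),s.fun.round(1)
E
python3 - <<'E'
from h import *
ct=cam(snapshot("top"));cs=cam(snapshot("side"))
A=lambda L,ox,oy,px=0:[[ox+(x-px)/5,oy+y/5] for x,y in L]
# logger lid corners
t=A([(697,67),(690,167)],280,195,400)
for u in t: print("lid R corners",atz(ct,u,38).round(0))
for u in A([(530,52),(526,152)],280,195,400): print("lid L",atz(ct,u,38).round(0))
for u in A([(545,75),(708,215),(612,325),(458,185)],275,250,400): print("side lid/bottom",atz(cs,u,38).round(0))
# stand top
for u in A([(140,88),(92,158),(300,180),(255,272)],203,150): print("stand",atz(ct,u,0).round(0),atz(ct,u,40).round(0),atz(ct,u,104).round(0))
for u in A([(570,322),(665,302)],220,170,400): print("stand back foot side",atz(cs,u,0).round(0))
for u in A([(570,180),(670,160)],220,170,400): print("stand top edge side",atz(cs,u,104).round(0))
for u in A([(520,92),(610,78)],220,170,400): print("stand lip side",atz(cs,u,46).round(0))
for u in A([(192,70),(320,225)],115,190): print("cradle foot",atz(ct,u,6).round(0))
for u in A([(125,410),(285,412),(315,230)],110,125): print("cradle foot side",atz(cs,u,6).round(0))
for u in A([(60,155),(118,100),(160,278),(225,228)],115,190): print("scanner top",atz(ct,u,183).round(0))
E
```

```text
lid R corners [ 532. -299.   38.]
lid R corners [ 473. -294.   38.]
lid L [ 539. -200.   38.]
lid L [ 480. -198.   38.]
side lid/bottom [ 540. -204.   38.]
side lid/bottom [ 533. -299.   38.]
side lid/bottom [ 464. -297.   38.]
side lid/bottom [ 471. -209.   38.]
stand [655.  25.   0.] [649.  24.  40.] [639.  21. 104.]
stand [612.  54.   0.] [607.  52.  40.] [599.  48. 104.]
stand [600. -73.   0.] [595. -72.  40.] [588. -70. 104.]
stand [543. -47.   0.] [540. -46.  40.] [536. -45. 104.]
stand back foot side [544. -48.   0.]
stand back foot side [586. -76.   0.]
stand top edge side [551. -39. 104.]
stand top edge side [592. -66. 104.]
stand lip side [610.  47.  46.]
stand lip side [649.  18.  46.]
cradle foot [540. 258.   6.]
cradle foot [447. 178.   6.]
cradle foot side [393. 239.   6.]
cradle foot side [449. 175.   6.]
cradle foot side [545. 261.   6.]
scanner top [482. 290. 183.]
scanner top [511. 260. 183.]
scanner top [418. 235. 183.]
scanner top [445. 202. 183.]
```

Two loggers: silver with black ends at top (322,217), and orange at (330,265). The silver one is the real logger, as the crop confirms. I move above it and look with the wrist camera.

{"name": "move_arm", "arguments": {"steps": [{"dx": 5, "dy": -5, "dz": 1, "wz": -0.15, "jaw": 8.5}, {"dx": 10, "dy": -10, "dz": 1, "wz": -0.3, "jaw": 8.5}, {"dx": 13, "dy": -15.3, "dz": 1, "wz": -0.45, "jaw": 8.5}, {"dx": 16, "dy": -20.7, "dz": 1, "wz": -0.6, "jaw": 8.5}, {"dx": 18, "dy": -26.5, "dz": 1, "wz": -0.75, "jaw": 8.5}, {"dx": 20, "dy": -32, "dz": 1, "wz": -0.9, "jaw": 8.5}, {"dx": 22, "dy": -38, "dz": 1, "wz": -1.0, "jaw": 8.5}, {"dx": 24.5, "dy": -43.5, "dz": 1, "wz": -1.1, "jaw": 8.5}, {"dx": 27, "dy": -49, "dz": 1, "wz": -1.2, "jaw": 8.5}, {"dx": 29.5, "dy": -54.5, "dz": 1, "wz": -1.3, "jaw": 8.5}]}}

```text
invalid input
```

{"name": "move_arm", "arguments": {"steps": [{"dx": 2.5, "dy": -5.5, "dz": 0, "wz": -0.05, "jaw": 8.5}, {"dx": 4.5, "dy": -11, "dz": 0, "wz": -0.1, "jaw": 8.5}, {"dx": 6.3, "dy": -16.5, "dz": -1, "wz": -0.1, "jaw": 8.5}, {"dx": 7.5, "dy": -22, "dz": -3, "wz": -0.1, "jaw": 8.5}, {"dx": 7.5, "dy": -23.5, "dz": -6, "wz": -0.1, "jaw": 8.5}, {"dx": 7.5, "dy": -23.5, "dz": -8, "wz": -0.1, "jaw": 8.5}, {"dx": 7.5, "dy": -23.5, "dz": -8, "wz": -0.1, "jaw": 8.5}, {"dx": 7.5, "dy": -23.5, "dz": -8, "wz": -0.1, "jaw": 8.5}]}}

```text
invalid input
```

Run:
```python
from h import *
print(read_state())
snap("wrist","w1.png")
```

```text
{'t': 1.35, 'joint_pos': array([ 1.11920716e+00,  2.58629878e-01,  1.53501018e+00, -2.19729000e-05,
        1.34799527e+00, -2.02767437e-01]), 'qd': array([ 1.37254492e-03,  9.10503490e-04,  5.48414056e-05, -4.47295158e-04,
        1.41257859e-03, -1.43186684e-03]), 'joint_torque': array([-3.79967605e-04, -4.45928085e+01, -2.90890288e+01, -2.17735665e-04,
        9.68494642e-04, -1.55927478e-05]), 'position': array([135.41156029, 533.06899395, 209.98954938]), 'orientation': array([ 1.24087762e-01,  9.92271247e-01, -2.36519338e-05,  3.28819164e-06]), 'force': array([-0.2512186 ,  0.54307162,  0.05083065]), 'moment': array([0.04608089, 0.00596672, 0.01367258]), 'gripper_width': 0.9960566844568142}
```

View pics/w1.png

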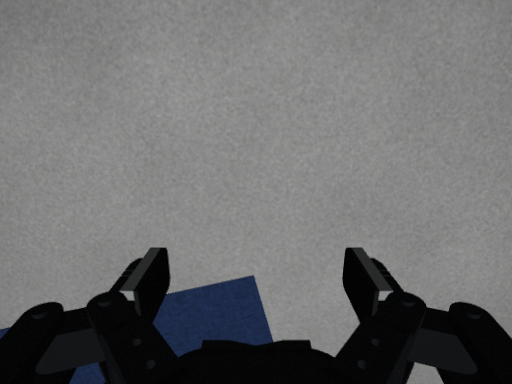

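{"name": "move_arm", "arguments": {"steps": [{"jaw": 8.5, "dx": 5, "dy": -5, "dz": 1, "wx": 0, "wy": 0, "wz": -0.15}, {"jaw": 8.5, "dx": 10, "dy": -10, "dz": 1, "wx": 0, "wy": 0, "wz": -0.3}, {"jaw": 8.5, "dx": 13, "dy": -15.3, "dz": 1, "wx": 0, "wy": 0, "wz": -0.45}, {"jaw": 8.5, "dx": 16, "dy": -20.7, "dz": 1, "wx": 0, "wy": 0, "wz": -0.6}, {"jaw": 8.5, "dx": 18, "dy": -26.5, "dz": 1, "wx": 0, "wy": 0, "wz": -0.75}, {"jaw": 8.5, "dx": 20, "dy": -32, "dz": 1, "wx": 0, "wy": 0, "wz": -0.9}, {"jaw": 8.5, "dx": 22, "dy": -38, "dz": 1, "wx": 0, "wy": 0, "wz": -1.0}, {"jaw": 8.5, "dx": 24.5, "dy": -43.5, "dz": 1, "wx": 0, "wy": 0, "wz": -1.1}, {"jaw": 8.5, "dx": 27, "dy": -49, "dz": 1, "wx": 0, "wy": 0, "wz": -1.2}, {"jaw": 8.5, "dx": 29.5, "dy": -54.5, "dz": 1, "wx": 0, "wy": 0, "wz": -1.3}]}}

```text
t: 2.65
position: [429.7, -11.0, 220.4]
orientation: [0.701, 0.714, 0.0, 0.001]
force: [2.3, 0.8, -0.5]
gripper_width: 0.997
```

{"name": "move_arm", "arguments": {"steps": [{"jaw": 8.5, "dx": 2.5, "dy": -5.5, "dz": 0, "wx": 0, "wy": 0, "wz": -0.05}, {"jaw": 8.5, "dx": 4.5, "dy": -11, "dz": 0, "wx": 0, "wy": 0, "wz": -0.1}, {"jaw": 8.5, "dx": 6.3, "dy": -16.5, "dz": -1, "wx": 0, "wy": 0, "wz": -0.1}, {"jaw": 8.5, "dx": 7.5, "dy": -22, "dz": -3, "wx": 0, "wy": 0, "wz": -0.1}, {"jaw": 8.5, "dx": 7.5, "dy": -23.5, "dz": -6, "wx": 0, "wy": 0, "wz": -0.1}, {"jaw": 8.5, "dx": 7.5, "dy": -23.5, "dz": -8, "wx": 0, "wy": 0, "wz": -0.1}, {"jaw": 8.5, "dx": 7.5, "dy": -23.5, "dz": -8, "wx": 0, "wy": 0, "wz": -0.1}]}}

```text
t: 3.52
position: [502.8, -243.4, 138.2]
orientation: [0.734, 0.679, -0.0, -0.002]
force: [0.7, 0.4, 0.5]
gripper_width: 0.996
```

Run:
```python
from h import *
print(read_state())
snap("wrist","w2.png")
```

```text
{'t': 3.525, 'joint_pos': array([-6.50532174e-01,  3.34297671e-01,  1.61362494e+00,  6.80081985e-05,
        1.19793163e+00, -5.71849472e-01]), 'qd': array([ 0.01169637, -0.03325428, -0.03830001, -0.00017661,  0.01684105,
        0.00097587]), 'joint_torque': array([-4.78663109e-01, -4.57190824e+01, -2.65078157e+01, -3.04483215e-02,
       -2.56594783e-01, -4.09097163e-03]), 'position': array([ 502.82847233, -243.40726019,  138.21223187]), 'orientation': array([ 7.34377789e-01,  6.78737594e-01, -3.38162889e-04, -2.10402620e-03]), 'force': array([0.71474187, 0.35615519, 0.46982489]), 'moment': array([-0.03819417, -0.04256717,  0.01242331]), 'gripper_width': 0.9957818189396507}
```

View pics/w2.png

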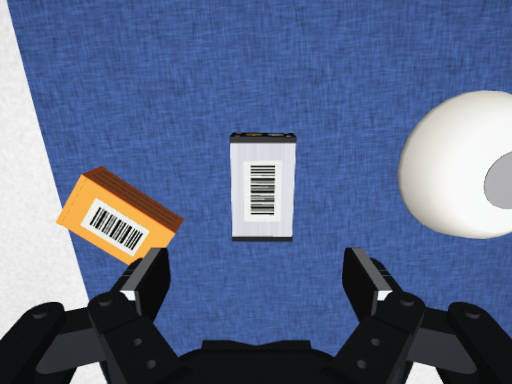

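Run:
```python
from h import *
st=read_state();d=snapshot("wrist");c=cam(d,st);cv2.imwrite("pics/w3.png",d["pixels"][...,::-1])
im=d["pixels"][120:260,210:320];cv2.imwrite("pics/w3c.png",cv2.resize(im,None,fx=4,fy=4,interpolation=cv2.INTER_CUBIC)[...,::-1])
print(st["position"],st["orientation"])
L=[[-50,29,38],[-50,-29,38],[50,-29,38],[50,29,38]]
L=[[50,29,38],[50,-29,38],[-50,-29,38],[-50,29,38]]
uv=np.array([(231,140),(296,140),(292,241),(233,241)])
print(fit([(c,L,uv)],[506,-248,1.5]))
for u in [(183,220),(135,265),(85,170),(57,220),(105,167)]: print(atz(c,u,38).round(0))
o=[o["box"] for o in boxes_of("wrist","logger")];print(o)
```

```text
[ 503.71672898 -243.69933091  139.65498275] [ 7.34193473e-01  6.78939889e-01 -1.01916220e-04 -7.48676210e-04]
(array([ 508.56309595, -250.49061671,    1.49130721]), np.float64(1.4262758289106046), array([-0.6, -1.2,  0.5, -1. ,  0.3,  1.4, -0.2,  1.3]))
[ 431. -271.   38.]
[ 375. -316.   38.]
[ 348. -216.   38.]
[ 308. -262.   38.]
[ 367. -214.   38.]
[[260.3, 185.8, 67.2, 112.0]]
```

View pics/w3c.png

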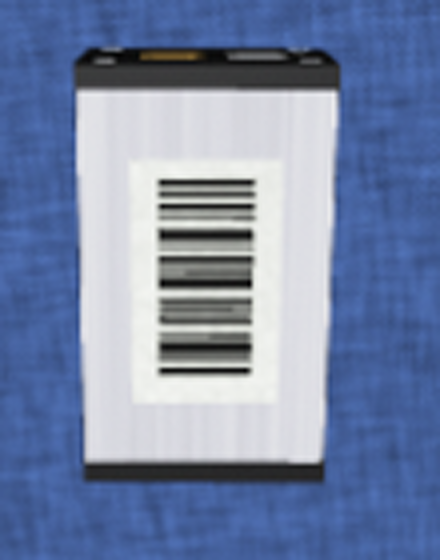

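Run:
```python
from h import *
st=read_state();d=snapshot("wrist");c=cam(d,st)
L=[[50,29,38],[50,-29,38],[-50,-29,38],[-50,29,38]]
uv=np.array([(228.9,136),(295,136),(291,240),(231,240)])
p,_,f=fit([(c,L,uv)],[506,-248,1.5]);print(p,f)
# top and side lid checks
ct=cam(snapshot("top"));cs=cam(snapshot("side"))
print(proj(ct,[[p[0],p[1],38]]),proj(cs,[[p[0],p[1],38]]))
x=R.from_quat(st["orientation"]).as_matrix();print("tool y angle",np.arctan2(x[1,1],x[0,1]),"need",p[2]-np.pi/2)
```

```text
[ 508.56345671 -248.82966983    1.49101784] [ 0.1  0.2 -0.1  0.4 -0.3 -0.3  0.4 -0.4]
[[322.54487742 216.03461503]] [[311.46940683 286.4678245 ]]
tool y angle -0.07756664929583015 need -0.07977848963206369
```

{"name": "move_arm", "arguments": {"steps": [{"jaw": 8.5, "dx": 0.4, "dy": -0.4, "dz": -4, "wx": 0, "wy": 0, "wz": 0}, {"jaw": 8.5, "dx": 0.4, "dy": -0.4, "dz": -7, "wx": 0, "wy": 0, "wz": 0}, {"jaw": 8.5, "dx": 0.4, "dy": -0.4, "dz": -8, "wx": 0, "wy": 0, "wz": 0}, {"jaw": 8.5, "dx": 0.4, "dy": -0.4, "dz": -8, "wx": 0, "wy": 0, "wz": 0}]}}

```text
t: 4.32
position: [508.2, -247.8, 60.3]
orientation: [0.734, 0.679, -0.0, -0.0]
force: [0.5, -0.1, 0.8]
gripper_width: 0.993
```

{"name": "move_arm", "arguments": {"steps": [{"jaw": 8.5, "dx": 0, "dy": -0.1, "dz": -3, "wx": 0, "wy": 0, "wz": 0}, {"jaw": 8.5, "dx": 0, "dy": -0.1, "dz": -5, "wx": 0, "wy": 0, "wz": 0}, {"jaw": 8.5, "dx": 0, "dy": -0.1, "dz": -5.6, "wx": 0, "wy": 0, "wz": 0}, {"jaw": 8.5, "dx": 0, "dy": -0.1, "dz": -5.6, "wx": 0, "wy": 0, "wz": 0}, {"jaw": 5, "dx": 0, "dy": -0.1, "dz": -5.6, "wx": 0, "wy": 0, "wz": 0}, {"jaw": 5, "dx": 0, "dy": -0.1, "dz": -5.6, "wx": 0, "wy": 0, "wz": 0}, {"jaw": 5, "dx": 0, "dy": -0.1, "dz": -5.6, "wx": 0, "wy": 0, "wz": 0}, {"jaw": 5, "dx": 0, "dy": -0.1, "dz": -5.6, "wx": 0, "wy": 0, "wz": 0}]}}

```text
t: 5.32
position: [508.9, -249.5, 5.6]
orientation: [0.734, 0.679, 0.0, 0.001]
force: [-0.5, 0.8, 5.9]
gripper_width: 0.652
```

{"name": "move_arm", "arguments": {"steps": [{"jaw": 3, "dx": 0, "dy": 0, "dz": 0.2, "wx": 0, "wy": 0, "wz": 0}, {"jaw": 3, "dx": 0, "dy": 0, "dz": 0.2, "wx": 0, "wy": 0, "wz": 0}, {"jaw": 3, "dx": 0, "dy": 0, "dz": 3, "wx": 0, "wy": 0, "wz": 0}, {"jaw": 3, "dx": 0, "dy": 0, "dz": 8, "wx": 0, "wy": 0, "wz": 0}, {"jaw": 3, "dx": 0, "dy": 0, "dz": 13, "wx": 0, "wy": 0, "wz": 0}, {"jaw": 3, "dx": 0, "dy": 0, "dz": 19, "wx": 0, "wy": 0, "wz": 0}, {"jaw": 3, "dx": 0, "dy": 0, "dz": 20, "wx": 0, "wy": 0, "wz": 0}, {"jaw": 3, "dx": 0, "dy": 0, "dz": 20, "wx": 0, "wy": 0, "wz": 0}]}}

```text
t: 6.32
position: [507.8, -248.7, 203.7]
orientation: [0.734, 0.679, 0.0, 0.0]
force: [-0.8, 0.3, -3.3]
gripper_width: 0.655
```

Run:
```python
from h import *
st=read_state();print(st)
snap("wrist","w4.png");snap("top","t4.png");snap("side","s4.png")
```

```text
{'t': 6.325, 'joint_pos': array([-6.52695425e-01,  2.90491194e-01,  1.50719473e+00,  1.21105735e-05,
        1.34386696e+00, -5.74677365e-01]), 'qd': array([-5.38026111e-04,  3.66605443e-02,  4.65072239e-02, -4.92519321e-05,
       -9.34461073e-03,  7.38700277e-04]), 'joint_torque': array([ 6.94837840e-02, -5.03018224e+01, -3.19023263e+01,  7.59377202e-03,
        7.99854775e-02,  3.81229290e-05]), 'position': array([ 507.83465113, -248.74927741,  203.74795957]), 'orientation': array([7.34146325e-01, 6.78991291e-01, 9.21078575e-06, 1.85829984e-05]), 'force': array([-0.81446406,  0.27524675, -3.26548621]), 'moment': array([ 0.04921798, -0.00552738, -0.00687494]), 'gripper_width': 0.6550789810653621}
```

View pics/w4.png

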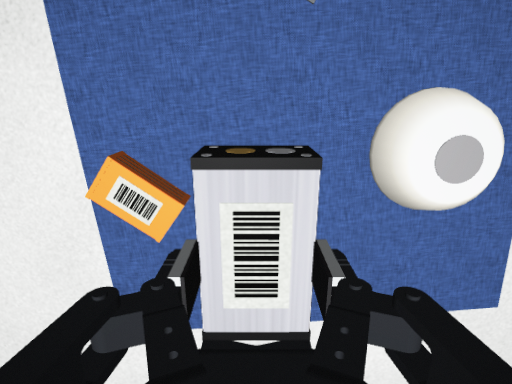

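View pics/s4.png

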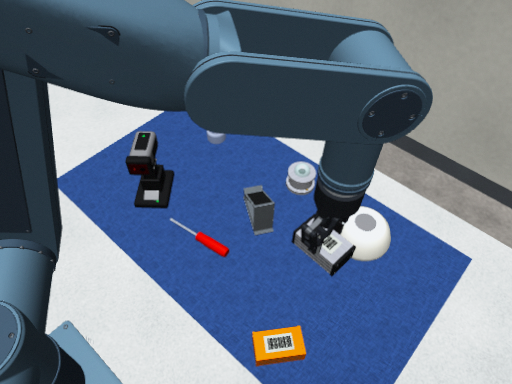

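{"name": "move_arm", "arguments": {"steps": [{"jaw": 3, "dx": 0, "dy": 3, "dz": 1, "wx": 0, "wy": 0, "wz": -0.15}, {"jaw": 3, "dx": 0, "dy": 6, "dz": 2, "wx": 0, "wy": 0, "wz": -0.3}, {"jaw": 3, "dx": 0, "dy": 9, "dz": 3, "wx": 0, "wy": 0, "wz": -0.45}, {"jaw": 3, "dx": 0, "dy": 11, "dz": 4, "wx": 0, "wy": 0, "wz": -0.5}, {"jaw": 3, "dx": 0, "dy": 11, "dz": 4, "wx": 0, "wy": 0, "wz": -0.5}, {"jaw": 3, "dx": 0, "dy": 11, "dz": 4, "wx": 0, "wy": 0, "wz": -0.5}, {"jaw": 3, "dx": 0, "dy": 11, "dz": 4, "wx": 0, "wy": 0, "wz": -0.5}]}}

```text
t: 7.35
position: [507.6, -139.5, 242.9]
orientation: [0.879, 0.476, -0.001, -0.001]
force: [0.0, 1.0, -2.8]
gripper_width: 0.654
```

Run:
```python
from h import *
import pickle
st=read_state();print(st["position"],st["orientation"])
c,im=snap("wrist","w5.png");pickle.dump((c,st),open("w5.pkl","wb"))
```

```text
[ 507.64194268 -139.53667976  242.88139935] [ 8.79402210e-01  4.76078628e-01 -6.36115057e-04 -6.99463072e-04]
```

View pics/w5.png

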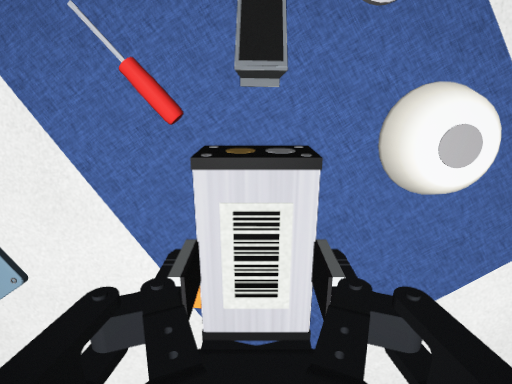

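{"name": "move_arm", "arguments": {"steps": [{"jaw": 3, "dx": 2.5, "dy": 4, "dz": 0, "wx": 0, "wy": 0, "wz": 0}, {"jaw": 3, "dx": 4.5, "dy": 7, "dz": 0, "wx": 0, "wy": 0, "wz": 0}, {"jaw": 3, "dx": 4.5, "dy": 7, "dz": 0, "wx": 0, "wy": 0, "wz": 0}, {"jaw": 3, "dx": 4.5, "dy": 7, "dz": 0, "wx": 0, "wy": 0, "wz": 0}, {"jaw": 3, "dx": 4.5, "dy": 7, "dz": 0, "wx": 0, "wy": 0, "wz": 0}]}}

```text
t: 8.02
position: [552.6, -69.9, 243.9]
orientation: [0.88, 0.476, -0.0, 0.0]
force: [0.8, 1.1, -3.1]
gripper_width: 0.653
```

Run:
```python
from h import *
import pickle
st=read_state();print(st["position"],st["orientation"])
c,im=snap("wrist","w6.png");pickle.dump((c,st),open("w6.pkl","wb"))
cv2.imwrite("pics/w6c.png",cv2.resize(im[0:150,200:330],None,fx=4,fy=4,interpolation=cv2.INTER_CUBIC)[...,::-1])
a=cv2.imread("pics/w6.png")[140:350,180:330];cv2.imwrite("pics/w6d.png",cv2.resize(a,None,fx=2.8,fy=2.8,interpolation=cv2.INTER_CUBIC))
```

```text
[552.61549209 -69.89045479 243.87219131] [ 8.79588074e-01  4.75736012e-01 -2.58710637e-04  5.15815394e-06]
```

View pics/w6c.png

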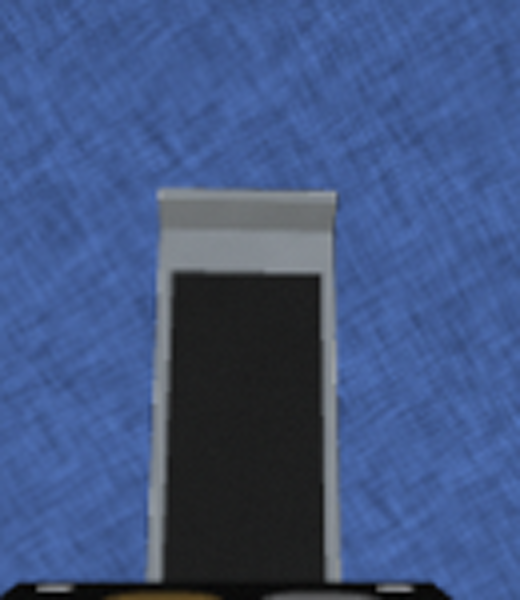

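View pics/w6d.png

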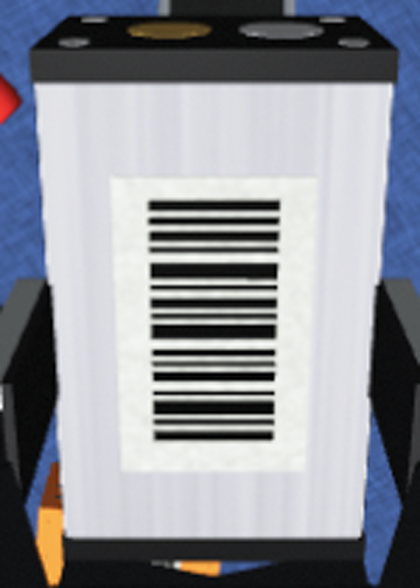

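Run:
```python
import cv2
a=cv2.imread("pics/w5.png")[0:110,210:310];cv2.imwrite("pics/w5c.png",cv2.resize(a,None,fx=5,fy=5,interpolation=cv2.INTER_CUBIC))
```

```text
(no output)
```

View pics/w5c.png

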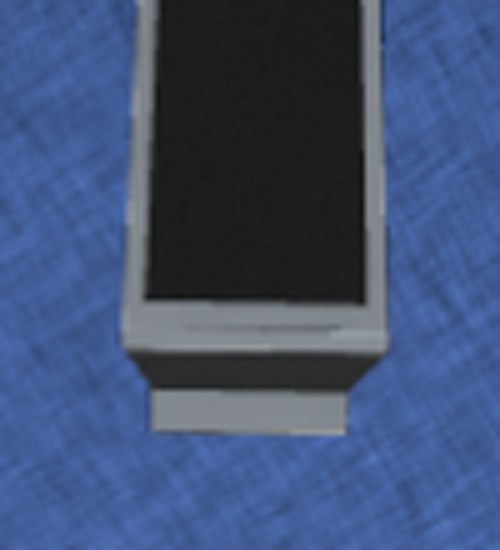

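```bash
cat > stand.py <<'E'
from h import *
import pickle
c6,s6=pickle.load(open("w6.pkl","rb"));c5,s5=pickle.load(open("w5.pkl","rb"))
Ry=R.from_euler('y',35,degrees=True).as_matrix()  # x-> (cos,0,-sin)
def slope(p): 
    T=np.eye(4);T[:3,:3]=Rz(p[2])@Ry;T[:3,3]=[p[0],p[1],70];return T
def res(p):
    T=slope(p);f=lambda L:np.array(L,float)@T[:3,:3].T+T[:3,3]
    a=proj(c6,f([[60,25,0],[60,-25,0],[60,25,12],[60,-25,12]]))-[(240.25,57.5),(283.75,57.5),(240,49.3),(283.75,49.3)]
    b=proj(c5,f([[-60,25,0],[-60,-25,0]]))-[(234.8,67),(287.2,66.6)]
    return np.concatenate([a.ravel(),b.ravel()])
if __name__=="__main__":
    s=least_squares(res,[590,-10,1.0],x_scale=[10,10,.1]);print(s.x,np.degrees(s.x[2]),s.fun.round(1))
    p=s.x;np.save("slope.npy",slope(p))
    for u in [(240.6,86.4),(279.2,86.4)]: print("foot",atz(c5,u,2)@np.r_[np.cos(p[2]),np.sin(p[2]),0]-p[:2]@[np.cos(p[2]),np.sin(p[2])])
    ct=cam(snapshot("top"));cs=cam(snapshot("side"));T=slope(p)
    for L in [[60,25,12],[60,-25,12],[-60,25,0],[-60,-25,0]]:
        P=T[:3,:3]@L+T[:3,3];print(proj(ct,P),proj(cs,P))
    # logger in hand
    d=snapshot("wrist")
    uv=np.array([(110,178),(318,178),(305,470),(122,470),(30,52),(398,52)])/2.8+[180,140]
    L=np.array([[29,17,38],[29,-17,38],[-29,-17,38],[-29,17,38],[50,29,38],[50,-29,38]],float)
    Tt=d["T_tool_cam"]
    # camera->undistort
    import itertools
    und=[]
    cc=dict(T=np.eye(4),K=c6["K"],k1=c6["k1"])
    for u in uv: 
        _,v=ray(cc,u);und.append(v[:2]/v[2])
    ok,rv,tv=cv2.solvePnP(L,np.array(und),np.eye(3),None)
    rp=cv2.projectPoints(L,rv,tv,np.eye(3),None)[0][:,0]-und;print((rp*300).round(1))
    M=np.eye(4);M[:3,:3]=cv2.Rodrigues(rv)[0];M[:3,3]=tv[:,0];G=Tt@M;print("logger in tool\n",G.round(3));np.save("G.npy",G)
E
python3 stand.py
```

```text
[596.78212908 -11.62049895   0.97899782] 56.09244351912438 [-0.5  0.3 -0.3  0.9 -0.7  0.5  0.7  1.2 -0.2 -1.8  0.8 -0.6]
foot -63.47190816724378
foot -62.789004228450324
[[222.20801463 181.20969136]] [[242.77082577 188.73306997]]
[[231.870708   167.43105844]] [[261.24122319 185.2752475 ]]
[[251.69004461 199.73252907]] [[253.04860974 206.43951165]]
[[261.74694164 185.21664491]] [[273.56163573 202.43448539]]
[[ 0.3 -0.1]
 [-0.3 -0.1]
 [-0.2  0. ]
 [ 0.2  0.1]
 [-0.2 -0. ]
 [ 0.2  0. ]]
logger in tool
 [[ 1.000e+00  0.000e+00 -1.200e-02  1.120e+00]
 [ 0.000e+00 -1.000e+00  2.000e-03 -5.460e-01]
 [-1.200e-02 -2.000e-03 -1.000e+00  5.208e+00]
 [ 0.000e+00  0.000e+00  0.000e+00  1.000e+00]]
```

```bash
cat > tgt.py <<'E'
from h import *
import sys
def goto(T,st):
    dR=T[:3,:3]@R.from_quat(st["orientation"]).as_matrix().T
    return ((T[:3,3]-st["position"])/10).round(2),R.from_matrix(dR).as_rotvec().round(3)
E
python3 - <<'E'
from tgt import *
S=np.load("slope.npy");G=np.load("G.npy")
st=read_state();print(st["position"],st["orientation"])
for x,z in [(4,60),(5,25),(5,3),(10,0)]:
    O=np.eye(4);O[:3,3]=[x,0,z];T=S@O@np.linalg.inv(G);print(x,z,T[:3,3].round(1),*goto(T,st))
print("slope axes",S[:3,:3].round(3))
E
```

```text
[552.82497664 -69.56100134 244.1197721 ] [8.79565536e-01 4.75777742e-01 4.61426276e-05 8.39417029e-05]
4 60 [619.4  21.1 121.7] [  6.66   9.07 -12.24] [-0.52   0.343 -0.011]
5 25 [608.7   5.1  92.5] [  5.59   7.47 -15.16] [-0.52   0.343 -0.011]
5 3 [601.7  -5.3  74.5] [  4.88   6.42 -16.96] [-0.52   0.343 -0.011]
10 0 [603.   -3.4  69.1] [  5.02   6.62 -17.5 ] [-0.52   0.343 -0.011]
slope axes [[ 0.457 -0.83   0.32 ]
 [ 0.68   0.558  0.476]
 [-0.574  0.     0.819]]
```

{"name": "move_arm", "arguments": {"steps": [{"jaw": 3, "dx": 2, "dy": 3, "dz": 0, "wx": -0.13, "wy": 0.086, "wz": -0.003}, {"jaw": 3, "dx": 4, "dy": 6, "dz": 0, "wx": -0.26, "wy": 0.172, "wz": -0.006}, {"jaw": 3, "dx": 6, "dy": 8.5, "dz": -1, "wx": -0.39, "wy": 0.257, "wz": -0.008}, {"jaw": 3, "dx": 6.66, "dy": 9.07, "dz": -4, "wx": -0.52, "wy": 0.343, "wz": -0.011}, {"jaw": 3, "dx": 6.66, "dy": 9.07, "dz": -8, "wx": -0.52, "wy": 0.343, "wz": -0.011}, {"jaw": 3, "dx": 6.66, "dy": 9.07, "dz": -11, "wx": -0.52, "wy": 0.343, "wz": -0.011}, {"jaw": 3, "dx": 6.66, "dy": 9.07, "dz": -12.2, "wx": -0.52, "wy": 0.343, "wz": -0.011}, {"jaw": 3, "dx": 6.66, "dy": 9.07, "dz": -12.2, "wx": -0.52, "wy": 0.343, "wz": -0.011}, {"jaw": 3, "dx": 6.66, "dy": 9.07, "dz": -12.2, "wx": -0.52, "wy": 0.343, "wz": -0.011}]}}

```text
t: 9.35
position: [620.6, 21.5, 124.0]
orientation: [0.84, 0.448, -0.269, 0.145]
force: [-0.0, -0.2, -3.7]
gripper_width: 0.656
```

Run:
```python
from tgt import *
S=np.load("slope.npy");G=np.load("G.npy")
st=read_state();print(st["position"],st["orientation"],st["force"],st["joint_pos"].round(2))
for x,z in [(4,60),(5,25),(5,3),(10,0)]:
    O=np.eye(4);O[:3,3]=[x,0,z];T=S@O@np.linalg.inv(G);print(x,z,T[:3,3].round(1),*goto(T,st))
snap("wrist","w7.png");c,im=snap("side","s7.png");cv2.imwrite("pics/s7c.png",cv2.resize(im[110:270,190:390],None,fx=3,fy=3)[...,::-1])
```

```text
[620.60205467  21.51939612 123.95172111] [ 0.84014814  0.44815411 -0.2687714   0.1451583 ] [-0.04933483 -0.17999747 -3.72628959] [ 0.12  0.76  1.1  -0.46  1.7   0.75]
4 60 [619.4  21.1 121.7] [-0.12 -0.04 -0.22] [-0.001  0.002 -0.001]
5 25 [608.7   5.1  92.5] [-1.19 -1.64 -3.15] [-0.001  0.002 -0.001]
5 3 [601.7  -5.3  74.5] [-1.89 -2.68 -4.95] [-0.001  0.002 -0.001]
10 0 [603.   -3.4  69.1] [-1.76 -2.49 -5.48] [-0.001  0.002 -0.001]
```

View pics/w7.png

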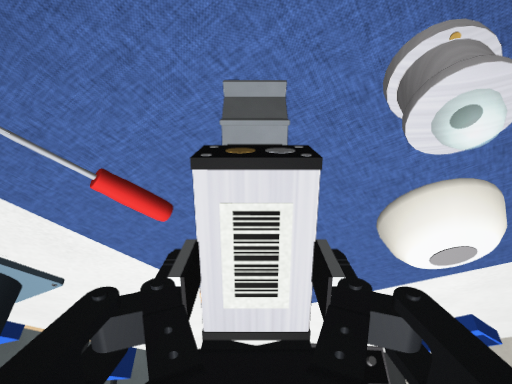

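View pics/s7c.png

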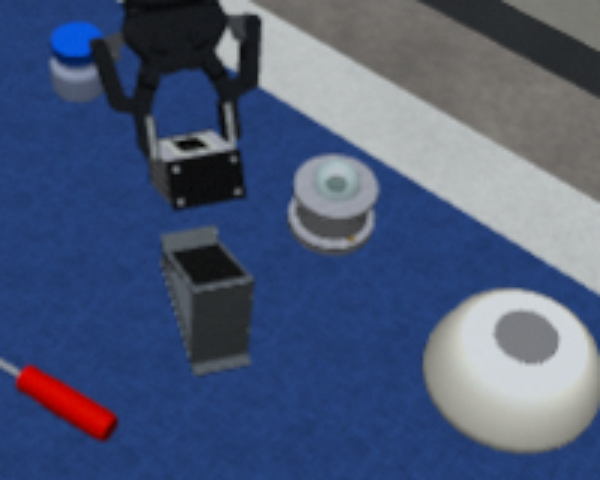

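{"name": "move_arm", "arguments": {"steps": [{"jaw": 3, "dx": -0.6, "dy": -0.8, "dz": -1.6, "wx": 0, "wy": 0, "wz": 0}, {"jaw": 3, "dx": -1.19, "dy": -1.64, "dz": -3.15, "wx": 0, "wy": 0, "wz": 0}, {"jaw": 3, "dx": -1.5, "dy": -2.1, "dz": -3.95, "wx": 0, "wy": 0, "wz": 0}, {"jaw": 3, "dx": -1.79, "dy": -2.54, "dz": -4.7, "wx": 0, "wy": 0, "wz": 0}, {"jaw": 3, "dx": -1.79, "dy": -2.54, "dz": -4.7, "wx": 0, "wy": 0, "wz": 0}, {"jaw": 3, "dx": -1.79, "dy": -2.54, "dz": -4.7, "wx": 0, "wy": 0, "wz": 0}]}}

```text
t: 10.2
position: [602.2, -3.4, 75.5]
orientation: [0.84, 0.449, -0.27, 0.145]
force: [0.1, -0.1, -2.2]
gripper_width: 0.653
```

Run:
```python
from tgt import *
S=np.load("slope.npy");G=np.load("G.npy")
st=read_state();print(st["position"],st["force"])
Tt=np.eye(4);Tt[:3,:3]=R.from_quat(st["orientation"]).as_matrix();Tt[:3,3]=st["position"]
print((np.linalg.inv(S)@Tt@G).round(3))
c,im=snap("wrist","w8.png");cv2.imwrite("pics/w8c.png",cv2.resize(im[90:200,180:340],None,fx=4,fy=4,interpolation=cv2.INTER_CUBIC)[...,::-1])
```

```text
[602.23523203  -3.44486747  75.545213  ] [ 0.06593157 -0.12521918 -2.2434193 ]
[[ 1.000e+00 -1.000e-03 -1.000e-03  5.929e+00]
 [ 1.000e-03  1.000e+00  0.000e+00  5.690e-01]
 [ 1.000e-03 -0.000e+00  1.000e+00  4.957e+00]
 [ 0.000e+00  0.000e+00  0.000e+00  1.000e+00]]
```

View pics/w8c.png

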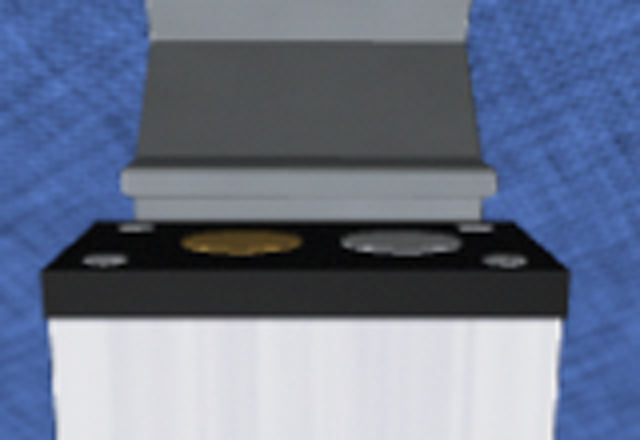

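{"name": "move_arm", "arguments": {"steps": [{"jaw": 3, "dx": -0.05, "dy": -0.07, "dz": -0.12, "wx": 0, "wy": 0, "wz": 0}, {"jaw": 3, "dx": -0.1, "dy": -0.14, "dz": -0.25, "wx": 0, "wy": 0, "wz": 0}, {"jaw": 3, "dx": -0.13, "dy": -0.19, "dz": -0.33, "wx": 0, "wy": 0, "wz": 0}, {"jaw": 3, "dx": -0.13, "dy": -0.19, "dz": -0.33, "wx": 0, "wy": 0, "wz": 0}]}}

```text
t: 10.75
position: [600.9, -4.9, 72.7]
orientation: [0.84, 0.449, -0.269, 0.145]
force: [1.4, 4.5, 5.3]
gripper_width: 0.656
```

{"name": "move_arm", "arguments": {"steps": [{"jaw": 3, "dx": 0.07, "dy": 0.1, "dz": -0.08, "wx": 0, "wy": 0, "wz": 0}, {"jaw": 3, "dx": 0.14, "dy": 0.2, "dz": -0.17, "wx": 0, "wy": 0, "wz": 0}, {"jaw": 3, "dx": 0.14, "dy": 0.2, "dz": -0.17, "wx": 0, "wy": 0, "wz": 0}]}}

```text
t: 11.12
position: [602.3, -3.9, 71.6]
orientation: [0.84, 0.448, -0.27, 0.145]
force: [0.4, 2.3, 7.1]
gripper_width: 0.655
```

Run:
```python
from tgt import *
S=np.load("slope.npy");G=np.load("G.npy")
st=read_state();print(st["position"],st["force"],S[:3,:3].T@(st["force"]+[0,0,3.3]))
Tt=np.eye(4);Tt[:3,:3]=R.from_quat(st["orientation"]).as_matrix();Tt[:3,3]=st["position"]
print((np.linalg.inv(S)@Tt@G)[:3,3].round(1))
```

```text
[602.27585271  -3.88815496  71.57952439] [0.40445301 2.29656864 7.08797802] [-4.21216445  0.9454801   9.7319903 ]
[7.9 0.3 1.5]
```

{"name": "move_arm", "arguments": {"steps": [{"jaw": 3, "dx": 0.07, "dy": 0.1, "dz": -0.08, "wx": 0, "wy": 0, "wz": 0}, {"jaw": 3, "dx": 0.12, "dy": 0.17, "dz": -0.14, "wx": 0, "wy": 0, "wz": 0}, {"jaw": 3, "dx": 0.12, "dy": 0.17, "dz": -0.14, "wx": 0, "wy": 0, "wz": 0}]}}

```text
t: 11.5
position: [603.5, -2.5, 70.3]
orientation: [0.84, 0.448, -0.27, 0.146]
force: [1.6, 1.7, 7.5]
gripper_width: 0.653
```

Run:
```python
from tgt import *
S=np.load("slope.npy");G=np.load("G.npy")
st=read_state();print(st["position"],st["force"],S[:3,:3].T@(st["force"]+[0,0,3.3]))
Tt=np.eye(4);Tt[:3,:3]=R.from_quat(st["orientation"]).as_matrix();Tt[:3,3]=st["position"]
print((np.linalg.inv(S)@Tt@G)[:3,3].round(1))
c,im=snap("wrist","w9.png");cv2.imwrite("pics/w9c.png",cv2.resize(im[90:200,180:340],None,fx=4,fy=4,interpolation=cv2.INTER_CUBIC)[...,::-1])
```

```text
[603.50910759  -2.51172107  70.30154979] [1.56848758 1.74119323 7.47545165] [-4.28005372 -0.33041597 10.15747167]
[10.1  0.   1.5]
```

View pics/w9c.png

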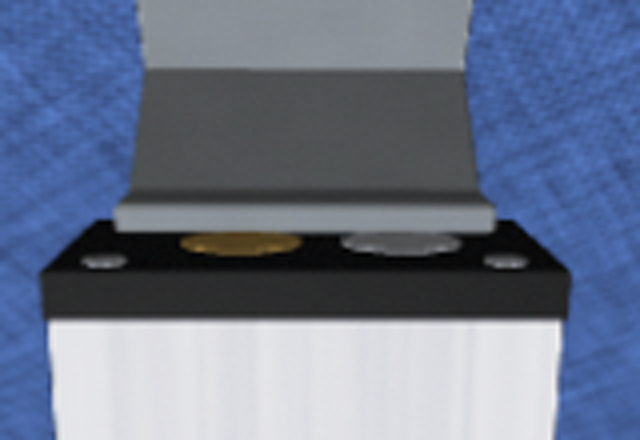

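{"name": "move_arm", "arguments": {"steps": [{"jaw": 3, "dx": 0.07, "dy": 0.1, "dz": -0.08, "wx": 0, "wy": 0, "wz": 0}, {"jaw": 3, "dx": 0.07, "dy": 0.1, "dz": -0.08, "wx": 0, "wy": 0, "wz": 0}]}}

```text
t: 11.8
position: [603.5, -2.5, 70.3]
orientation: [0.839, 0.448, -0.271, 0.146]
force: [-2.4, -1.1, 9.9]
gripper_width: 0.65
```

Run:
```python
from tgt import *
S=np.load("slope.npy");G=np.load("G.npy")
st=read_state();print(st["position"],st["force"],S[:3,:3].T@(st["force"]+[0,0,3.3]))
Tt=np.eye(4);Tt[:3,:3]=R.from_quat(st["orientation"]).as_matrix();Tt[:3,3]=st["position"]
print((np.linalg.inv(S)@Tt@G)[:3,3].round(1))
```

```text
[603.45127386  -2.46642039  70.30020868] [-2.40457898 -1.10908246  9.89957599] [-9.42378599  1.37694648  9.51510097]
[10.1  0.1  1.5]
```

{"name": "move_arm", "arguments": {"steps": [{"jaw": 6.5, "dx": -0.03, "dy": -0.05, "dz": 0.04, "wx": 0, "wy": 0, "wz": 0}, {"jaw": 8.5, "dx": -0.03, "dy": -0.05, "dz": 0.04, "wx": 0, "wy": 0, "wz": 0}, {"jaw": 8.5, "dx": -0.03, "dy": -0.05, "dz": 0.04, "wx": 0, "wy": 0, "wz": 0}, {"jaw": 8.5, "dx": -0.03, "dy": -0.05, "dz": 0.04, "wx": 0, "wy": 0, "wz": 0}, {"jaw": 8.5, "dx": 0.3, "dy": 0.4, "dz": 0.8, "wx": 0, "wy": 0, "wz": 0}, {"jaw": 8.5, "dx": 1.5, "dy": 2.2, "dz": 3.8, "wx": 0, "wy": 0, "wz": 0}, {"jaw": 8.5, "dx": 3.2, "dy": 4.8, "dz": 8.2, "wx": 0, "wy": 0, "wz": 0}, {"jaw": 8.5, "dx": 4.5, "dy": 6.7, "dz": 11.5, "wx": 0, "wy": 0, "wz": 0}, {"jaw": 8.5, "dx": 4.5, "dy": 6.7, "dz": 11.5, "wx": 0, "wy": 0, "wz": 0}]}}

```text
t: 12.92
position: [650.9, 68.2, 186.3]
orientation: [0.84, 0.449, -0.267, 0.146]
force: [1.4, 1.0, -0.7]
gripper_width: 0.993
```

Run:
```python
from tgt import *
import pickle
st=read_state();print(st)
c,im=snap("wrist","w10.png");pickle.dump((c,st),open("w10.pkl","wb"));snap("side","s10.png")
cv2.imwrite("pics/w10c.png",cv2.resize(im[100:280,170:350],None,fx=3,fy=3,interpolation=cv2.INTER_CUBIC)[...,::-1])
```

```text
{'t': 12.925, 'joint_pos': array([ 0.17700122,  0.8013612 ,  0.86615112, -0.46035802,  1.89303491,
        0.71231707]), 'qd': array([-0.02491857,  0.0217579 ,  0.10528853,  0.00135774, -0.04731668,
        0.01028045]), 'joint_torque': array([  0.5793971 , -71.51784182, -28.77182007,  -2.43916512,
         2.63138853,  -0.11661788]), 'position': array([650.93657194,  68.24576276, 186.33389647]), 'orientation': array([ 0.84023338,  0.44902334, -0.26658444,  0.14600904]), 'force': array([ 1.44809899,  0.97068361, -0.67764548]), 'moment': array([ 0.28749298, -0.14676238, -0.01500755]), 'gripper_width': 0.9932665704163476}
```

View pics/w10.png

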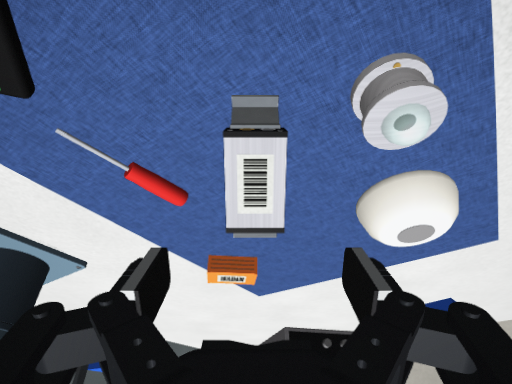

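View pics/w10c.png

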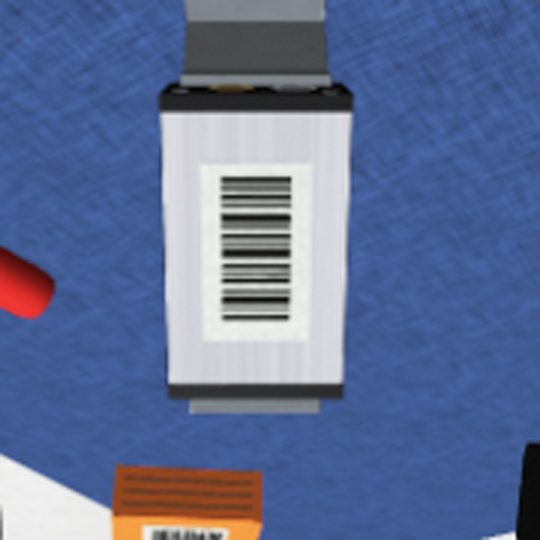

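Run:
```python
from tgt import *
st=read_state()
def down(xa): # tool x angle
    a=np.radians(xa);x=np.array([np.cos(a),np.sin(a),0]);z=np.array([0,0,-1.]);return np.c_[x,np.cross(z,x),z]
T=np.eye(4);T[:3,:3]=down(41.5);T[:3,3]=[469,250,280];print(goto(T,st))
S=np.load("slope.npy");print("label",S[:3,:3]@[10,0,38]+S[:3,3])
```

```text
(array([-17.97,  18.35,   9.74]), array([ 0.471, -0.41 , -0.249]))
label [613.51075119  13.26722617  95.39201332]
```

{"name": "move_arm", "arguments": {"steps": [{"jaw": 8.5, "dx": 0, "dy": 0.5, "dz": 5, "wx": 0.094, "wy": -0.082, "wz": -0.05}, {"jaw": 8.5, "dx": -2, "dy": 3, "dz": 9, "wx": 0.188, "wy": -0.164, "wz": -0.1}, {"jaw": 8.5, "dx": -6, "dy": 7, "dz": 9.7, "wx": 0.28, "wy": -0.246, "wz": -0.15}, {"jaw": 8.5, "dx": -10, "dy": 11, "dz": 9.7, "wx": 0.375, "wy": -0.328, "wz": -0.2}, {"jaw": 8.5, "dx": -14, "dy": 15, "dz": 9.7, "wx": 0.471, "wy": -0.41, "wz": -0.249}, {"jaw": 8.5, "dx": -18, "dy": 18.3, "dz": 9.7, "wx": 0.471, "wy": -0.41, "wz": -0.249}, {"jaw": 8.5, "dx": -18, "dy": 18.3, "dz": 9.7, "wx": 0.471, "wy": -0.41, "wz": -0.249}, {"jaw": 8.5, "dx": -18, "dy": 18.3, "dz": 9.7, "wx": 0.471, "wy": -0.41, "wz": -0.249}, {"jaw": 8.5, "dx": -18, "dy": 18.3, "dz": 9.7, "wx": 0.471, "wy": -0.41, "wz": -0.249}]}}

```text
t: 14.15
position: [469.5, 248.3, 278.9]
orientation: [0.935, 0.354, -0.001, -0.0]
force: [0.4, -0.5, -0.4]
gripper_width: 0.995
```

Run:
```python
from tgt import *
import pickle
st=read_state();print(st["position"],st["orientation"],st["joint_pos"].round(2))
c,im=snap("wrist","w11.png");pickle.dump((c,st),open("w11.pkl","wb"));c,im=snap("side","s11.png")
cv2.imwrite("pics/s11c.png",cv2.resize(im[110:250,100:300],None,fx=3,fy=3,interpolation=cv2.INTER_CUBIC)[...,::-1])
```

```text
[469.51941729 248.30352066 278.9127693 ] [ 9.35405491e-01  3.53575567e-01 -9.22391376e-04 -1.85003007e-04] [0.28 0.19 1.46 0.   1.5  1.12]
```

View pics/w11.png

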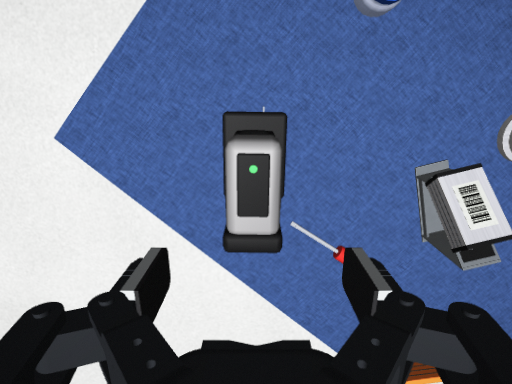

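View pics/s11c.png

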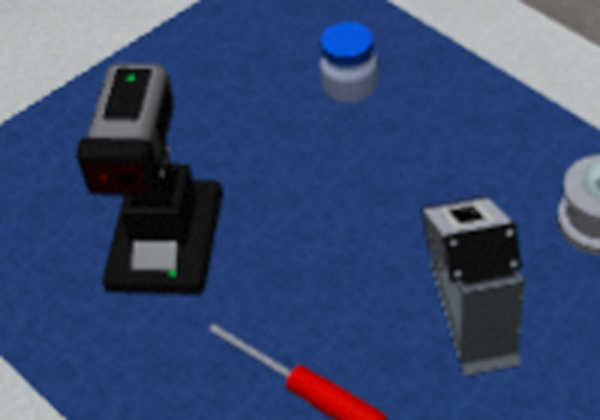

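Run:
```python
import cv2
a=cv2.imread("pics/w11.png")[105:260,205:305];cv2.imwrite("pics/w11c.png",cv2.resize(a,None,fx=3.8,fy=3.8,interpolation=cv2.INTER_CUBIC))
```

```text
(no output)
```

View pics/w11c.png

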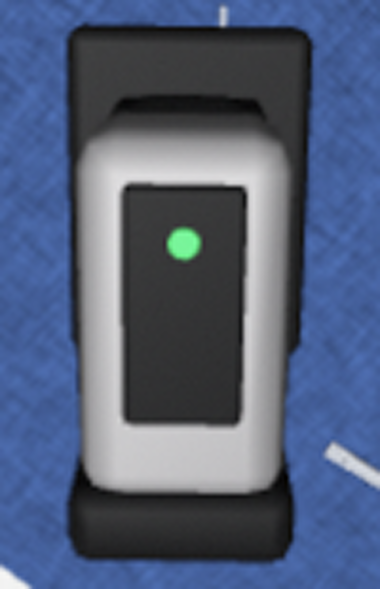

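Run:
```python
from h import *
import pickle
c,st=pickle.load(open("w11.pkl","rb"))
P=lambda x,y,z:atz(c,(205+x/3.8,105+y/3.8),z)
for z in (165,175):
    a,b=P(78,180,z),P(291,180,z);e,f=P(83,460,z),P(287,460,z)
    m1=(a+b)/2;m2=(e+f)/2;d=m2-m1;print(z,m1,m2,np.linalg.norm(a-b),np.linalg.norm(e-f),np.degrees(np.arctan2(d[1],d[0]))%360)
j=P(185,492,181);h=P(180.5,557,175);print("x=51 pt",j,"hood front",h)
l,r=P(68,540,165),P(293,540,165);print("hood",l,r,np.linalg.norm(l-r))
l,r=P(72,40,8),P(311,40,8);print("foot rear",l,r,np.linalg.norm(l-r),(l+r)/2)
g=P(184,243,184);print("led",g)
d=g-j;print(np.degrees(np.arctan2(d[1],d[0])))
u=np.array([np.cos(np.radians(221.5)),np.sin(np.radians(221.5)),0])
print("centre from joint",j-51*u,"from hood front",h-73*u)
ct=cam(snapshot("top"));cs=cam(snapshot("side"))
print("top check",proj(ct,(j-51*u)[None]),"side",proj(cs,(j-51*u)[None]))
```

```text
165 [489.28517037 269.41537456 165.        ] [433.6085125 220.3264279 165.       ] 52.107173705921106 53.85430426679839 221.40195122646352
175 [490.59286564 270.44675296 175.        ] [436.91979372 223.1243262  175.        ] 50.23203957724831 51.91629771751723 221.40195122646355
x=51 pt [432.37017981 219.05292236 181.        ] hood front [415.45217075 205.82335151 175.        ]
hood [395.03615112 228.53724851 165.        ] [435.32224384 182.97410653 165.        ] 60.819151367127
foot rear [480.3401925  318.78038182   8.        ] [538.82384679 252.52201644   8.        ] 88.3770830060818 [509.58201965 285.65119913   8.        ]
led [480.67359043 261.77345671 184.        ]
41.49020880665906
centre from joint [470.56692157 252.84654482 181.        ] from hood front [470.12593837 254.19461503 175.        ]
top check [[140.9887686  225.42770766]] side [[141.73650659 141.17991694]]
```

{"name": "move_arm", "arguments": {"steps": [{"jaw": 8.5, "dx": 0.05, "dy": 0.4, "dz": -3, "wx": 0, "wy": 0, "wz": 0}, {"jaw": 8.5, "dx": 0.05, "dy": 0.4, "dz": -6, "wx": 0, "wy": 0, "wz": 0}, {"jaw": 8.5, "dx": 0.05, "dy": 0.4, "dz": -7, "wx": 0, "wy": 0, "wz": 0}, {"jaw": 8.5, "dx": 0.05, "dy": 0.4, "dz": -7, "wx": 0, "wy": 0, "wz": 0}]}}

```text
t: 14.85
position: [469.3, 253.0, 209.5]
orientation: [0.935, 0.354, -0.001, -0.0]
force: [-0.7, 0.1, 0.5]
gripper_width: 0.995
```

Run:
```python
from h import *
st=read_state();print(st["position"],st["orientation"]);c,im=snap("wrist","w12.png")
```

```text
[469.25667042 252.99567926 209.512835  ] [ 9.35201662e-01  3.54114516e-01 -8.03455848e-04 -3.38917525e-04]
```

View pics/w12.png

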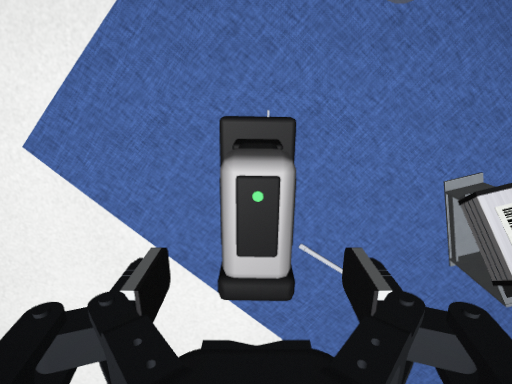

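{"name": "move_arm", "arguments": {"steps": [{"jaw": 8.5, "dx": 0, "dy": 0, "dz": -3, "wx": 0, "wy": 0, "wz": 0}, {"jaw": 8.5, "dx": 0, "dy": 0, "dz": -5.5, "wx": 0, "wy": 0, "wz": 0}, {"jaw": 8.5, "dx": 0, "dy": 0, "dz": -6.9, "wx": 0, "wy": 0, "wz": 0}, {"jaw": 8.5, "dx": 0, "dy": 0, "dz": -6.9, "wx": 0, "wy": 0, "wz": 0}, {"jaw": 5, "dx": 0, "dy": 0, "dz": -6.9, "wx": 0, "wy": 0, "wz": 0}, {"jaw": 3, "dx": 0, "dy": 0, "dz": -6.9, "wx": 0, "wy": 0, "wz": 0}, {"jaw": 3, "dx": 0, "dy": 0, "dz": -6.9, "wx": 0, "wy": 0, "wz": 0}, {"jaw": 3, "dx": 0, "dy": 0, "dz": -6.9, "wx": 0, "wy": 0, "wz": 0}, {"jaw": 3, "dx": 0, "dy": 0, "dz": -6.9, "wx": 0, "wy": 0, "wz": 0}]}}

```text
t: 16.02
position: [470.5, 253.6, 142.3]
orientation: [0.935, 0.354, 0.002, -0.0]
force: [0.2, 0.1, 6.3]
gripper_width: 0.592
```

{"name": "move_arm", "arguments": {"steps": [{"jaw": 3, "dx": 0, "dy": 0, "dz": 1, "wx": 0, "wy": 0, "wz": 0}, {"jaw": 3, "dx": 0, "dy": 0, "dz": 2.5, "wx": 0, "wy": 0, "wz": 0}, {"jaw": 3, "dx": 0, "dy": 0, "dz": 4.5, "wx": 0, "wy": 0, "wz": 0}, {"jaw": 3, "dx": 0, "dy": 0, "dz": 6.5, "wx": 0, "wy": 0, "wz": 0}, {"jaw": 3, "dx": 0, "dy": 0, "dz": 9, "wx": 0, "wy": 0, "wz": 0}, {"jaw": 3, "dx": 0, "dy": 0, "dz": 12, "wx": 0, "wy": 0, "wz": 0}, {"jaw": 3, "dx": 0, "dy": 0, "dz": 15, "wx": 0, "wy": 0, "wz": 0}, {"jaw": 3, "dx": 0, "dy": 0, "dz": 15, "wx": 0, "wy": 0, "wz": 0}]}}

```text
t: 17.02
position: [470.4, 253.6, 293.7]
orientation: [0.935, 0.354, 0.003, -0.0]
force: [-0.2, 0.2, -2.6]
gripper_width: 0.595
```

Run:
```python
from h import *
st=read_state();print(st["position"],st["orientation"],st["force"],st["gripper_width"]);c,im=snap("wrist","w13.png");c,im=snap("side","s13.png")
```

```text
[470.43868502 253.61365697 293.74646337] [ 9.35128098e-01  3.54299968e-01  2.63877153e-03 -1.02530378e-04] [-0.22651862  0.15740937 -2.59701869] 0.5954989214129589
```

View pics/w13.png

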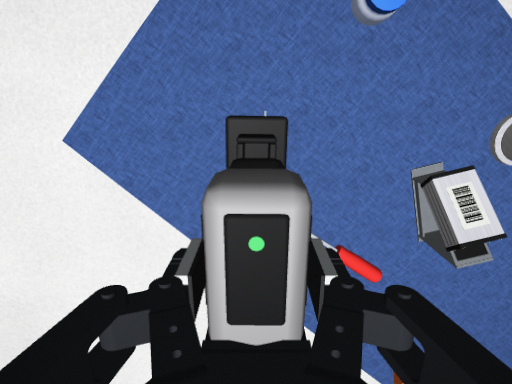

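View pics/s13.png

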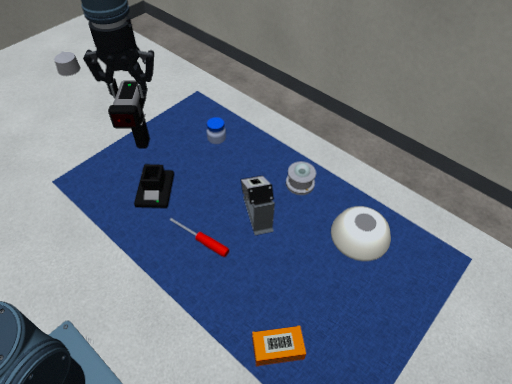

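```bash
cat > fin.py <<'E'
from tgt import *
S=np.load("slope.npy")
C=np.eye(4);C[:3,:3]=np.diag([-1,1,-1]);C[:3,3]=[-.5,0,-16.7] # scanner centre in tool
lab=S@np.array([10,0,38,1.])
def target(dist,phi,pitch=0):
    r=S[:3,:3]@Rz(np.radians(phi))@R.from_euler('y',pitch,degrees=True).as_matrix()
    x,n=r[:,0],r[:,2]
    F=np.eye(4);F[:3,:3]=np.c_[-n,np.cross(-x,-n),-x];F[:3,3]=lab[:3]+n*(dist+73);return F@np.linalg.inv(C)
def report(st):
    Tt=np.eye(4);Tt[:3,:3]=R.from_quat(st["orientation"]).as_matrix();Tt[:3,3]=st["position"]
    W=Tt@C;W2=W.copy();W2[:3,3]+=W[:3,0]*73
    l=np.linalg.inv(W2)@lab;print("label in window",l[:3].round(1),"angle",np.degrees(np.arccos(-W[:3,0]@S[:3,2])).round(1),"butt",(W[:3,3]-139*W[:3,2]).round(0))
E
python3 - <<'E'
from fin import *
st=read_state()
for phi in (0,-20,-40):
    for D in (150,95): T=target(D,phi);print(phi,D,T[:3,3].round(0),T[:3,2].round(2),*goto(T,st))
E
```

```text
0 150 [693. 131. 269.] [ 0.46  0.68 -0.57] [ 22.38 -12.21  -2.14] [ 0.724 -0.635  0.234]
0 95 [675. 105. 224.] [ 0.46  0.68 -0.57] [ 20.62 -14.83  -6.64] [ 0.724 -0.635  0.234]
-20 150 [697. 127. 269.] [ 0.71  0.45 -0.54] [ 22.81 -12.59  -2.08] [ 0.502 -0.868  0.065]
-20 95 [679. 101. 224.] [ 0.71  0.45 -0.54] [ 21.05 -15.21  -6.59] [ 0.502 -0.868  0.065]
-40 150 [700. 122. 271.] [ 0.88  0.16 -0.44] [ 23.1  -13.07  -1.91] [ 0.267 -1.085 -0.107]
-40 95 [682.  96. 226.] [ 0.88  0.16 -0.44] [ 21.34 -15.69  -6.42] [ 0.267 -1.085 -0.107]
```

{"name": "move_arm", "arguments": {"steps": [{"jaw": 3, "dx": 1, "dy": 0, "dz": 0, "wx": 0.06, "wy": -0.11, "wz": 0.008}, {"jaw": 3, "dx": 3, "dy": -1, "dz": 0, "wx": 0.13, "wy": -0.22, "wz": 0.016}, {"jaw": 3, "dx": 6, "dy": -2.5, "dz": 0, "wx": 0.19, "wy": -0.33, "wz": 0.024}, {"jaw": 3, "dx": 10, "dy": -4.5, "dz": 0, "wx": 0.25, "wy": -0.435, "wz": 0.032}, {"jaw": 3, "dx": 14, "dy": -7, "dz": 0, "wx": 0.315, "wy": -0.545, "wz": 0.04}, {"jaw": 3, "dx": 18, "dy": -9, "dz": 0, "wx": 0.38, "wy": -0.655, "wz": 0.05}, {"jaw": 3, "dx": 21, "dy": -11, "dz": -1, "wx": 0.44, "wy": -0.765, "wz": 0.057}, {"jaw": 3, "dx": 22.8, "dy": -12.6, "dz": -2, "wx": 0.502, "wy": -0.868, "wz": 0.065}, {"jaw": 3, "dx": 22.8, "dy": -12.6, "dz": -2, "wx": 0.502, "wy": -0.868, "wz": 0.065}, {"jaw": 3, "dx": 22.8, "dy": -12.6, "dz": -2, "wx": 0.502, "wy": -0.868, "wz": 0.065}]}}

```text
t: 18.38
position: [695.9, 126.2, 266.7]
orientation: [0.811, 0.338, 0.471, -0.079]
force: [0.4, -0.4, -1.9]
gripper_width: 0.591
```

Run:
```python
from fin import *
st=read_state();print(st["position"],st["force"],st["gripper_width"],st["joint_pos"].round(2));report(st)
print(goto(target(150,-20),st),goto(target(98,-20),st))
snap("wrist","w14.png");snap("side","s14.png");snap("top","t14.png")
```

```text
[695.85395978 126.22915724 266.66350376] [ 0.39706427 -0.43114226 -1.94184375] 0.5912689959583287 [-0.36  0.17  1.97  1.3   0.77 -0.48]
label in window [147.    1.8  -0.6] angle 0.4 butt [783. 181. 200.]
(array([0.11, 0.09, 0.28]), array([-0.002, -0.007,  0.003])) (array([-1.56, -2.38, -3.98]), array([-0.002, -0.007,  0.003]))
```

View pics/s14.png

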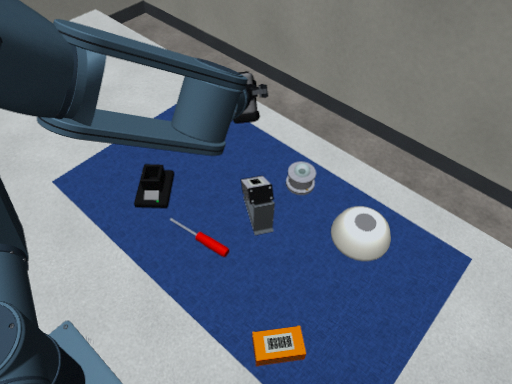

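View pics/w14.png

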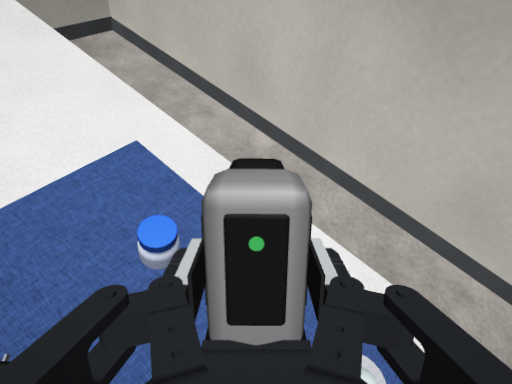

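{"name": "move_arm", "arguments": {"steps": [{"jaw": 3, "dx": -0.5, "dy": -0.8, "dz": -1.3, "wx": -0.002, "wy": -0.007, "wz": 0.003}, {"jaw": 3, "dx": -1, "dy": -1.6, "dz": -2.6, "wx": -0.002, "wy": -0.007, "wz": 0.003}, {"jaw": 3, "dx": -1.4, "dy": -2.15, "dz": -3.6, "wx": -0.002, "wy": -0.007, "wz": 0.003}, {"jaw": 3, "dx": -1.4, "dy": -2.15, "dz": -3.6, "wx": -0.002, "wy": -0.007, "wz": 0.003}, {"jaw": 3, "dx": -1.4, "dy": -2.15, "dz": -3.6, "wx": -0.002, "wy": -0.007, "wz": 0.003}, {"jaw": 3, "dx": -1.4, "dy": -2.15, "dz": -3.6, "wx": -0.002, "wy": -0.007, "wz": 0.003}, {"jaw": 3, "dx": -1.4, "dy": -2.15, "dz": -3.6, "wx": -0.002, "wy": -0.007, "wz": 0.003}]}}

```text
t: 19.4
position: [683.4, 106.0, 235.3]
orientation: [0.806, 0.342, 0.477, -0.076]
force: [0.0, -0.4, -1.9]
gripper_width: 0.59
```

Run:
```python
from fin import *
st=read_state();print(st["position"],st["force"],st["gripper_width"],np.abs(st["qd"]).max());report(st)
snap("side","s15.png");c,_=snap("top","t15.png");a=cv2.imread("pics/t15.png")[110:270,130:330];cv2.imwrite("pics/t15c.png",cv2.resize(a,None,fx=3.5,fy=3.5,interpolation=cv2.INTER_CUBIC))
a=cv2.imread("pics/s15.png")[40:260,150:330];cv2.imwrite("pics/s15c.png",cv2.resize(a,None,fx=2.7,fy=2.7,interpolation=cv2.INTER_CUBIC))
Tt=np.eye(4);Tt[:3,:3]=R.from_quat(st["orientation"]).as_matrix();Tt[:3,3]=st["position"];W=Tt@C
for n in [[73,0,0],[0,0,0],[0,0,-139]]: P=(W@np.r_[n,1])[:3];print(n,P.round(0),proj(c,P).round(0))
```

```text
[683.39300484 105.97021152 235.33291029] [ 0.04094575 -0.43364389 -1.86681833] 0.5899431934069924 0.005695600137381414
label in window [107.5  -2.1   0.3] angle 0.5 butt [771. 161. 170.]
[73, 0, 0] [649.  63. 184.] [[214. 159.]]
[0, 0, 0] [671.  98. 244.] [[199. 146.]]
[0, 0, -139] [771. 161. 170.] [[180. 115.]]
```

View pics/t15c.png

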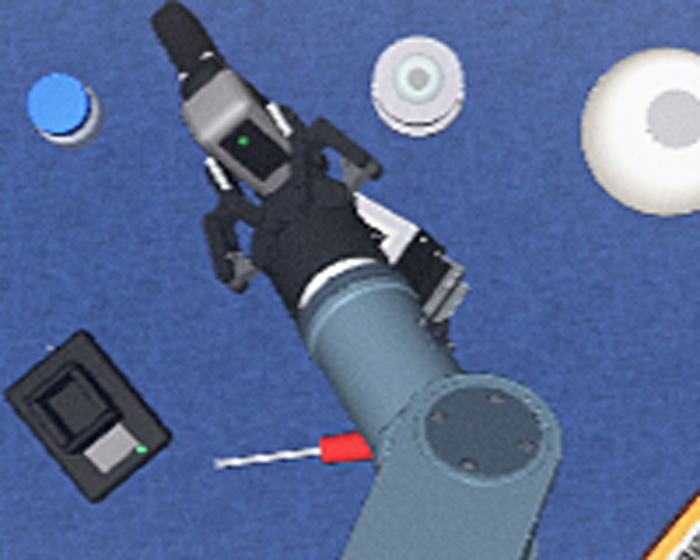

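View pics/s15c.png

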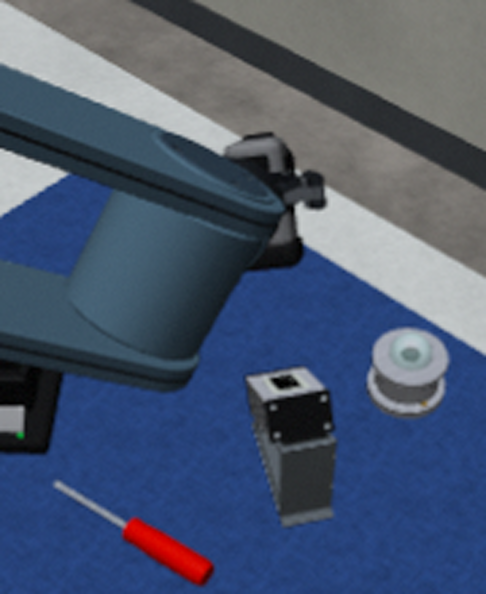

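```bash
python3 -c "
from plant import *
s=read_state();print(s['t'],abs(s['qd']).max(),s['force']);print(close_job())"
```

```text
19.5 0.0036526865444869456 [ 0.06117565  0.27189277 -2.65510184]
the job is handed in; nothing more can be done
None
```

I finished both parts of the job and handed it in at t = 19.5 s. `close_job` reports no verdict, so the figures below are my own checks.

**Logger:** I gripped the silver logger across its width and left the orange look-alike alone. I set it down on the slope, slid it until the force rose to about 9 N against the lip, then let go. At that point it measured x ≈ 10 mm, y ≈ 0 and was flat to within 0.1° in the slope frame. Pictures after release show it centred, straight and against the lip.

**Scanner:** I drew it straight up out of the cradle and tipped it nose-down, with the gripper still holding it. From the arm pose:

| Check | Value |
|---|---|
| Window to label | about 107 mm |
| Label off line of sight | about 2 mm |
| Angle from square | about 0.5° |
| Butt height | about 170 mm |
| Arm motion | still |

The last top picture shows the head and butt where I predicted.

**Bystanders:** the sensor, jar, shade and screwdriver look undisturbed in the last pictures. I judged that by eye, not by measurement.

**Checks that disagreed:**
- The logger's height above the slope read 1.5 mm while it was already in contact, which is within the 2 mm camera calibration.
- The gripper opening read about 2 mm less than the true width of both objects.
- My first move calls were refused because rows must list every field. Nothing moved as a result.

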